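# Hold a carton in the date coder

## Robot

A 6-joint arm with a two-finger parallel gripper is mounted at the origin on the work surface. World frame = base frame: x ahead of the robot, y to its left, z up, the work surface at z = 0. Lengths are in m, angles in rad, forces in N, time in s.
With the tool pointing down it reaches from about 0.375 to 0.9 m from the base axis. Payload 3.1 kg.
Tool frame: the origin (TCP) lies between the finger pads; the fingertips stand 8 mm ahead of it and the grasp point (between the pads) lies 11 mm behind it; z points along the fingers, y is the line along which they close (so a half turn about z gives the same grasp; the last joint's range is limited). The gripper opens to 85 mm and grips with 20 to 120 N. Pads are 22 mm wide; open, the fingers measure 114 mm over their backs; the gripper's body (76 mm by 85 mm) begins 54 mm behind the grasp point. The pads swing forward as they close: fully open they stand 13 mm farther back than shut.
Start: joints at [-0.178, 0.527, 1.433, -0, 1.181, -0.178], TCP at [0.625, 0, 0.239] pointing down, gripper open.
Joint ranges: [-3.08, 3.08], [-0.75, 2.2], [0.22, 2.44], [-1.43, 4.57], [0, 2.65], [-2.85, 2.85]. Speed limits (rad/s): [2.79, 2.79, 3.14, 3.14, 3.14, 3.14].

## Interface

Orientations are given as a unit quaternion [x, y, z, w].
In Python, from station import readout, cams, sign_off gives the robot as it stands.
- The arm moves only by the tool send_rows, never from a script. Its argument "commands" is text: rows parted by semicolons, each of 5 numbers parted by spaces: the finger opening in mm, from 0 to 85.4, then the shift along the tool's x, y, z each as a share of 0.02 m, from -1 to 1, then the turn about the tool's z as a share of 4 degrees, from -1 to 1. In form: grip dx dy dz spin; .... A call has 1 to 20 rows; each row shifts and turns the commanded pose from where the row before left it, along the tool's axes as they then stand; what a row does not reach is not made up. A row lasts 1/12 s, in which the tool goes at most 41.7 mm and 7.16 degrees, less where a joint would pass 70% of its speed; a pose out of reach is approached as far as the arm can. A call with a number of a shift or a turn outside -1 to 1 is refused whole. A call with a gripper value outside its range is refused whole. The fingers move at their own pace and stop on an object; "grip_force" is the grip in N (left out, the last holds). Time passes only in rows, so rows that do not move let the fingers close. It gives the time, the measured TCP pose, the force, the opening and the grip force at its end, in the units of the state.
- readout.sense(): the state, without advancing time (a new reading comes with each control period).
- cams.snapshot(name): name is "scene" or "side" or "wrist"; returns a dict with "pixels" (420x560x3 uint8, red, green, blue), "intrinsics" (3x3 intrinsics, pixels), "eye" and "rotation" of the camera in the world. Camera axes: x right, y down, z forward; pixel columns grow to the right and rows downward; lengths in m; the calibration is good to about 2 mm. The wrist camera is an equidistant fisheye: a pixel r from the principal point sees the ray r / f radians off the axis. A picture is of the moment at which its call begins. There is no depth.
- sign_off(): hands the job in; it is judged then, once.
The state is a dict: "t": time; "q": joint angles; "qd": joint speeds; "tau": joint torques, N m; "tcp_pos": TCP position; "tool_rot": TCP orientation; "force": force on the tool from outside, world axes, zero at the start; "ft_torque": the same for the moment, N m; "finger_gap": opening from 0.0 (shut) to 1.0 (fully open); "gripper_force": force on a finger pad.
Only numpy, scipy, OpenCV 4.12 (cv2) and the standard library are available. Lean on these libraries where they do the work, as an engineer would, in place of code of your own. Each camera call takes 0.05 s, during which the arm holds its last target. There are 200 camera calls.

## Task

The long flat medicine carton on the counter is next for date coding: lay it flat on the coder's bed, a long side along the fence and one end up to the stop block. Then press it down on the bed and against the fence at once with one slanting push, some 10 N down and 15 N towards the fence and never so hard as to crush it, and finish while still holding it pressed there so that the head can print. Leave the stop block where it is clamped, and do not shift or knock over the other carton and the two vials.

Things in the scene. Friction and masses are not known exactly. Their poses are not given: they have to be found in the camera images.
- carton: The workpiece: closed, full, stiff medicine carton lying flat on the counter, plain white card with a pale grey band, a box 120 long (its x) x 62 wide (its y) x 42 high (z) mm, 0.13 to 0.25 kg. Origin: centre of its underside. Either long side may go to the fence; friction on the bed is about 0.6. A force above 80 N between it and the bed, or it and the fence, crushes it.
- bed: Flat aluminium bed plate of the coder, fixed, top 12 mm above the counter. Origin on the counter below the foot of the fence face, at mid length; x along the fence towards the stop block, y out from the fence over the bed, z up; plate x -150..150, y 0..130 mm. The coder stands on the right half of the counter, fence on its right, stop at its far end, turned up to 0.35 rad.
- fence: Upright steel fence on the bed's right edge, fixed, same origin and axes as the bed: its face is the plane y = 0, x -150..150 mm, rising 50 mm above the bed (8 mm higher than the lying carton), with a 12 mm slot through which the head prints. Behind it (y -103..-10 mm) stands the white coder housing, up to 69 mm above the counter.
- stop: Stop block: aluminium plate 12 mm thick standing across the bed (y 1..79 mm), top 30.5 mm above the bed, with a clamp foot and black thumb screw on its far side (to 53 mm above the counter). Same axes as the bed; origin on the counter below point corner. Clamped along the fence at a place that differs from day to day; it slips only above about 80 N.
- corner (a point): The inner corner where the fence face, the bed's top face and the stop block's near face meet; same axes as the bed (x along the fence into the stop block, y away from the fence, z up). The carton fully home has its origin at (-60, 31, 0) mm in this frame.
- tall_carton: Bystander: square medicine carton standing upright, 46 x 46 x 90 mm high, origin at the centre of its underside.
- vial_a: Bystander: capped orange vial standing upright, 36 mm diameter, 74 mm high, origin at the centre of its underside.
- vial_b: Bystander: larger capped orange vial standing upright, 44 mm diameter, 84 mm high, origin at the centre of its underside.
There are look-alikes about, which are no part of the job. What is shaped like the carton but turquoise is not meant.

How it is judged:
On the way:
1. the carton lies flat on the coder's bed (z of carton in the frame of corner between -0.004 and 0.004 m and x of carton in the frame of bed above -0.15 m and x of carton in the frame of corner below -0.05 m and y of carton in the frame of corner between 0.025 and 0.115 m and angle between carton's own z axis and vertical below 0.06 rad and contact force between carton and bed above 0.5 N), for 0.2 s.
At the end, for the whole second after the job is handed in: The carton lies flat on the bed, long side along the fence (3 mm, 2 degrees), end within 4 mm of the stop, at rest, and through the last second the robot presses it: over 5 N on the bed (its weight gives at most 2.5 N) and over 3 N on the fence at once (contact force between carton and bed above 5 N and contact force between carton and fence above 3 N and x of carton in the frame of corner between -0.064 and -0.056 m and y of carton in the frame of corner between 0.027 and 0.034 m and z of carton in the frame of corner between -0.003 and 0.003 m and angle between the x axis of carton and the x axis of corner, either way round below 0.035 rad and angle between carton's own z axis and vertical below 0.035 rad and linear speed of carton below 0.01 m/s); the arm keeps its last pose, push and grip.
It fails at once if the carton is crushed: more than 80 N against the bed or the fence (contact force between carton and bed above 80 N or contact force between carton and fence above 80 N).
It fails at once if the stop block is shifted by more than 4 mm (distance of corner from where it was at the start of the episode above 0.004 m).
It fails at once if the other carton or a vial is shifted by more than 30 mm or knocked over (distance of any of tall_carton, vial_a, vial_b from where it was at the start of the episode above 0.03 m or angle between any of tall_carton, vial_a, vial_b's own z axis and vertical above 0.5 rad).
It also fails if it takes over 53 s, if anything falls off the work surface, if the arm or the gripper's body presses on something with over 40 N, if the wrist force passes 120 N, or if a joint passes its speed limit or range.

## Working session

There is one attempt and no reset: what is moved stays moved. The work goes in short steps, Python scripts to look and compute and a tool call to move; the robot and the scene stay as the last step left them, time stands still between calls to the robot, and variables do not carry over. Pictures are saved under pics/ and viewed, at most 10 in all, crops included, and the job is handed in when it is done.

Besides the shell and the picture viewer there is one more tool, called as name(argument=value, ...) on one line, values as JSON. send_rows: Moves the arm, as the interface text tells. Its arguments: {"type":"object","properties":{"commands":{"type":"string"},"grip_force":{"type":"number"}},"required":["commands"]}

```bash
mkdir -p pics; ls; cat > h.py <<'E'
import numpy as np, cv2
from station import readout, cams, sign_off
def snap(n,f):
    s=cams.snapshot(n); cv2.imwrite(f'pics/{f}.png',s['pixels'][:,:,::-1]); np.savez(f'pics/{f}.npz',**s); return s
def ray(s,u,v,fish=False):
    K=np.array(s['intrinsics']);x=(u-K[0,2])/K[0,0];y=(v-K[1,2])/K[1,1]
    if fish:
        r=np.hypot(x,y); d=np.array([x/r*np.sin(r),y/r*np.sin(r),np.cos(r)]) if r>1e-9 else np.array([0,0,1.])
    else: d=np.array([x,y,1.])
    return np.array(s['eye']),np.array(s['rotation'])@d
def onz(s,u,v,z,fish=False):
    e,d=ray(s,u,v,fish); return e+d*(z-e[2])/d[2]
E
python3 - <<'E'
from h import *
a=snap('scene','scene0');b=snap('side','side0')
cv2.imwrite('pics/w0.png',snap('wrist','wrist0')['pixels'][:,:,::-1])
for s in(a,b):print(s['intrinsics'],s['eye'],s['rotation'])
print(readout.sense())
E
```

```text
pics
[[447.79129151   0.         278.17707628]
 [  0.         447.79129151 210.86526338]
 [  0.           0.           1.        ]] [1.24948873 0.28746865 0.54239031] [ 0.55302168  0.69435621 -0.35847593 -0.28901814]
[[442.12883439   0.         282.9738763 ]
 [  0.         442.12883439 219.16593413]
 [  0.           0.           1.        ]] [ 0.48703257 -0.60125552  0.72205765] [ 0.91634145 -0.03612982  0.02432601 -0.39802164]
{'t': 0.15, 'q': array([-1.78493808e-01,  5.28273254e-01,  1.43362018e+00,  4.36250775e-05,
        1.18140166e+00, -1.78498838e-01]), 'qd': array([ 3.52447177e-04, -2.46804140e-03, -2.66198374e-03, -6.42996379e-04,
        5.14399188e-05,  1.20952052e-03]), 'tau': array([ 1.17890530e-03, -4.42742836e+01, -1.78276026e+01, -2.15643640e-04,
        5.61750654e-03, -9.84718270e-06]), 'tcp_pos': array([6.24460253e-01, 1.42551512e-04, 2.38541852e-01]), 'tool_rot': array([ 7.07110614e-01,  7.07102436e-01, -4.68903369e-04, -7.10714853e-04]), 'force': array([-0.23881637, -0.00135167, -0.38304471]), 'ft_torque': array([ 0.03939079, -0.04228306, -0.0318704 ]), 'gripper_force': 0.0, 'finger_gap': 0.999312763509018}
```

```bash
sed -i "s/np.array(s\['rotation'\])@d/R.from_quat(s['rotation']).apply(d)/; 1a from scipy.spatial.transform import Rotation as R" h.py; cat h.py | head -12|tail -4
```

```text
r=np.hypot(x,y); d=np.array([x/r*np.sin(r),y/r*np.sin(r),np.cos(r)]) if r>1e-9 else np.array([0,0,1.])
    else: d=np.array([x,y,1.])
    return np.array(s['eye']),R.from_quat(s['rotation']).apply(d)
def onz(s,u,v,z,fish=False):
```

View pics/scene0.png

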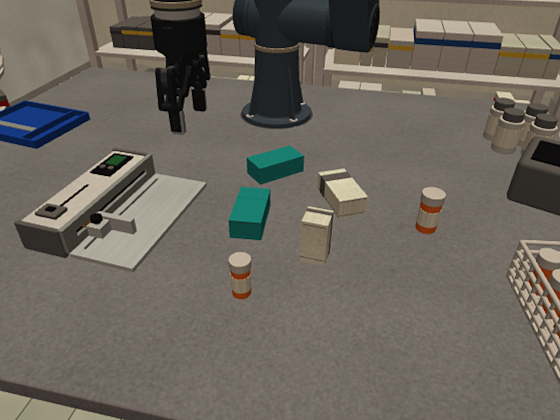

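View pics/side0.png

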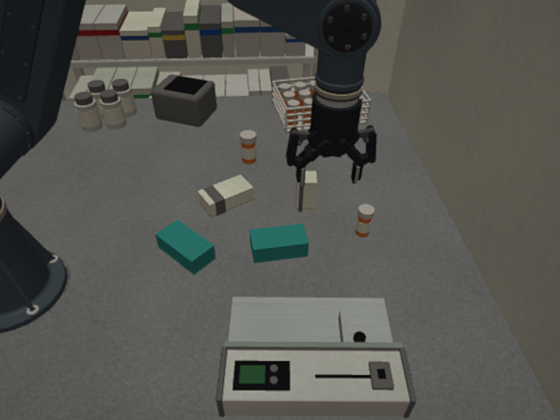

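In the scene view the candidates are the white box with the grey band at (342,190), which is (225,195) in the side view, and the turquoise boxes at (275,163) and (250,213). The upright carton is at (316,235). The white lying box fits the description and the turquoise ones are excluded. I'll confirm with an enlarged crop, with the coder next to it.

```bash
python3 - <<'E'
import cv2,numpy as np
a=cv2.imread('pics/scene0.png');b=cv2.imread('pics/side0.png')
f=lambda im,u,v,w,h,k:cv2.resize(im[v:v+h,u:u+w],None,fx=k,fy=k,interpolation=cv2.INTER_CUBIC)
t=np.hstack([f(a,310,160,65,60,5),f(b,190,165,70,60,5)])
t=cv2.resize(t,(800,356))
u=np.hstack([f(a,15,140,200,130,2),f(b,210,285,200,130,2)])
cv2.imwrite('pics/crop1.png',np.vstack([t[:340],u[:260]]))
E
```

```text
(no output)
```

View pics/crop1.png

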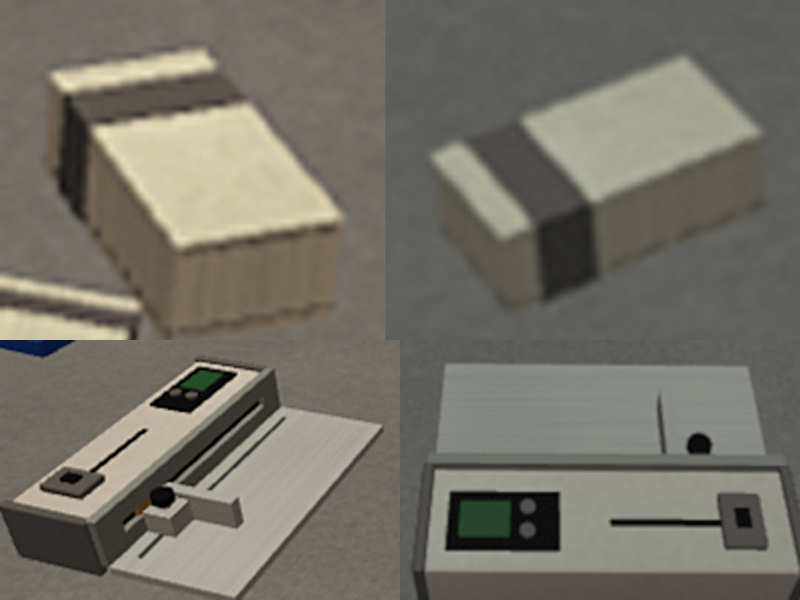

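The crop confirms the target: a white carton with a grey band, lying flat. The stop plate shows at (339,312) in the side view, and the bed's outer edge runs from (231.5,297.5) to (384,298.5).

```bash
python3 - <<'E'
from h import *
a=dict(np.load('pics/scene0.npz'));b=dict(np.load('pics/side0.npz'))
C=[]
for s,P in((a,[(318.4,172.7),(345.1,168.4),(367.9,196.6),(340,201.7)]),(b,[(197.9,191.7),(240.6,174.3),(253.6,187.4),(209.4,205.5)])):
    Q=np.array([onz(s,u,v,.042)[:2] for u,v in P]);print('carton',Q.round(4).tolist(),Q.mean(0),[np.linalg.norm(Q[i]-Q[i-1]).round(4) for i in range(4)])
    e=np.linalg.eigh(np.cov((Q-Q.mean(0)).T))[1][:,1];print('yaw',np.arctan2(e[1],e[0]))
for n,s,u,v,z in [('bed near out',a,206.5,183.5,.012),('bed far out',a,133.5,269.5,.012),('bed near out',b,231.5,297.5,.012),('bed far out',b,384,298.5,.012),('stop outer near top',b,339,312.5,.0425),('stop plate outer top far?',a,136.5,220,.0425),('fence top nearend',b,226,342,.062),('fence top farend',b,394,343.5,.062),
  ('tall',b,310,175,.09),('tall',a,318,215,.09),('vialA side',b,248,135,.08),('vialA sc',a,432,193,.08),('vialB side',b,366,209,.08),('vialB sc',a,240,258,.08),('turq',b,250,232,.04),('turq',b,306,227,.04),('turq',b,308,247,.04),('turq2',b,213,251,.04)]:
    print(n,onz(s,u,v,z).round(4))
E
```

```text
carton [[0.3932, 0.1868], [0.3606, 0.2424], [0.4655, 0.2994], [0.497, 0.2461]] [0.42907226 0.24365567] [np.float64(0.1195), np.float64(0.0645), np.float64(0.1194), np.float64(0.0619)]
yaw -2.6428766858186346
carton [[0.3643, 0.2349], [0.4676, 0.2972], [0.4984, 0.2425], [0.3936, 0.1825]] [0.43096927 0.2392881 ] [np.float64(0.06), np.float64(0.1206), np.float64(0.0627), np.float64(0.1208)]
yaw -2.6034975083312073
bed near out [ 0.4473 -0.0572  0.012 ]
bed far out [ 0.7436 -0.0814  0.012 ]
bed near out [ 0.4426 -0.0626  0.012 ]
bed far out [ 0.7436 -0.0873  0.012 ]
stop outer near top [ 0.6415 -0.1344  0.0425]
stop plate outer top far? [ 0.6467 -0.1198  0.0425]
fence top nearend [ 0.4364 -0.1923  0.062 ]
fence top farend [ 0.7188 -0.2167  0.062 ]
tall [0.6315 0.2205 0.09  ]
tall [0.6192 0.2175 0.09  ]
vialA side [0.4911 0.4184 0.08  ]
vialA sc [0.4844 0.4169 0.08  ]
vialB side [0.7406 0.1039 0.08  ]
vialB sc [0.7469 0.1147 0.08  ]
turq [0.4848 0.0904 0.04  ]
turq [0.6093 0.0976 0.04  ]
turq [0.606  0.0366 0.04  ]
turq2 [0.4059 0.0393 0.04  ]
```

send_rows(commands="85 .93 -.75 0 0;85 .93 -.75 0 0;85 .93 -.75 0 0;85 .93 -.75 0 0;85 .93 -.75 0 0;85 .93 -.75 0 0;85 .93 -.75 0 0;85 .93 -.75 0 0;85 .93 -.75 0 0;85 .93 -.75 0 0;85 .93 -.75 0 0;85 .93 -.75 0 0;85 .9 -.75 0 0;85 0 0 0 0")

```text
t: 1.32
tcp_pos: [0.4264, 0.2433, 0.239]
tool_rot: [0.706, 0.708, -0.001, -0.001]
force: [-1.0, 0.2, 0.3]
finger_gap: 0.994
gripper_force: 0.0
```

send_rows(commands="85 0 0 .5 1;85 0 0 .5 1;85 0 0 .5 1;85 0 0 .5 1;85 0 0 .5 1;85 0 0 .5 1;85 0 0 .5 1;85 0 0 .5 1;85 0 0 .5 1;85 0 0 .5 1;85 0 0 0 1;85 0 0 0 1;85 0 0 0 1;85 0 0 0 1;85 0 0 0 1;85 0 0 0 0;85 0 0 0 0")

```text
t: 2.73
tcp_pos: [0.4304, 0.2409, 0.1392]
tool_rot: [0.966, 0.26, 0.0, 0.0]
force: [0.2, 0.6, 0.3]
finger_gap: 0.994
gripper_force: 0.0
```

```bash
python3 - <<'E'
from h import *
s=snap('wrist','w1'); print(s['intrinsics'],s['eye'],R.from_quat(s['rotation']).as_matrix().round(3))
st=readout.sense();print(st['t'],st['tcp_pos'],R.from_quat(st['tool_rot']).as_matrix().round(4),st['q'])
E
```

```text
[[325.1922621    0.         279.66685925]
 [  0.         325.1922621  211.06811932]
 [  0.           0.           1.        ]] [0.49483604 0.27677251 0.27393981] [[ 0.501 -0.829 -0.25 ]
 [-0.865 -0.48  -0.146]
 [ 0.001  0.289 -0.957]]
2.7833 [0.4303087  0.24094595 0.13922653] [[ 8.653e-01  5.012e-01  1.000e-04]
 [ 5.012e-01 -8.653e-01 -1.000e-04]
 [ 0.000e+00  1.000e-04 -1.000e+00]] [ 2.83495213e-01  5.10449396e-01  1.85428666e+00 -1.71396345e-04
  7.76792638e-01  1.32946265e+00]
```

View pics/w1.png

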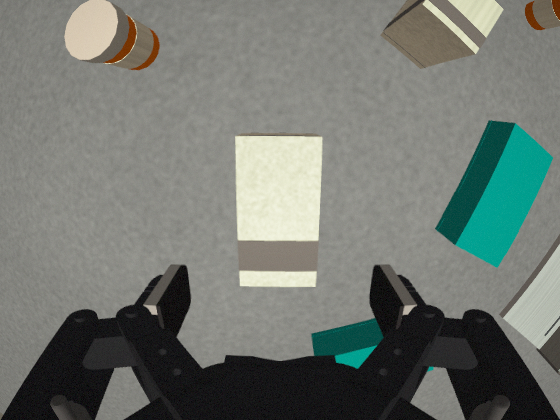

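The wrist view shows the carton at (235,137) to (318,286), aligned and centred between the fingers. I'll check its position along the length.

```bash
python3 - <<'E'
from h import *
s=dict(np.load('pics/w1.npz'));st=readout.sense();M=R.from_quat(st['tool_rot'])
Q=np.array([onz(s,u,v,.042,True) for u,v in[(235,137),(322,137),(316,286),(240,286)]])
print(M.inv().apply(Q-st['tcp_pos']).round(4),M.inv().apply(Q.mean(0)-st['tcp_pos']))
E
```

```text
[[ 0.0589 -0.0302  0.0972]
 [ 0.0589  0.0318  0.0972]
 [-0.0605  0.0314  0.0972]
 [-0.0605 -0.0309  0.0972]] [-0.00080194  0.00049504  0.09722657]
```

send_rows(commands="85 0 0 .8 0;85 0 0 .9 0;85 0 0 .9 0;85 0 0 .9 0;85 0 0 .9 0;85 0 0 .8 0;85 0 0 .6 0;85 0 0 .4 0;85 0 0 .16 0;85 0 0 0 0;50 0 0 0 0;50 0 0 0 0;50 0 0 0 0;50 0 0 0 0;50 0 0 0 0;50 0 0 0 0;50 0 0 0 0;50 0 0 0 0;50 0 0 0 0", grip_force=45)

```text
t: 4.37
tcp_pos: [0.4305, 0.2414, 0.013]
tool_rot: [0.966, 0.259, 0.001, -0.0]
force: [0.4, -0.4, 6.4]
finger_gap: 0.715
gripper_force: 50.7
```

send_rows(commands="50 0 0 0 0;50 0 0 -.3 0;50 0 0 -.6 0;50 0 0 -.8 0;50 0 0 -.8 0;50 0 0 -.8 0;50 0 0 -.8 0;50 0 0 -.8 0;50 0 0 -.3 0;50 0 0 0 0")

```text
t: 5.2
tcp_pos: [0.4306, 0.2415, 0.1174]
tool_rot: [0.966, 0.259, 0.001, -0.0]
force: [-1.4, 1.1, -3.5]
finger_gap: 0.725
gripper_force: 50.0
```

send_rows(commands="50 -.1 .5 0 0;50 -.18 .95 0 0;50 -.19 1 0 0;50 -.19 1 0 0;50 -.19 1 0 0;50 -.19 1 0 0;50 -.19 1 0 0;50 -.19 1 0 0;50 -.19 1 0 0;50 -.19 1 0 0;50 -.19 1 0 0;50 -.19 1 0 0;50 -.19 1 0 0;50 -.19 1 0 0;50 -.19 1 0 0;50 -.19 1 0 0;50 -.19 1 0 0;50 -.19 1 0 0;50 -.19 1 0 0;50 -.19 1 0 0")

```text
t: 6.87
tcp_pos: [0.5592, -0.134, 0.1143]
tool_rot: [0.966, 0.259, -0.001, -0.001]
force: [0.0, -0.2, -2.6]
finger_gap: 0.719
gripper_force: 49.9
```

send_rows(commands="50 -.05 .6 0 0;50 0 .5 0 0;50 0 0 0 .9;50 0 0 0 .9;50 0 0 0 .9;50 0 0 0 .9;50 0 0 0 .9;50 0 0 0 .9;50 0 0 0 .9;50 0 0 0 .9;50 0 0 0 .8;50 0 0 0 .7;50 0 0 0 0;50 0 0 0 0;50 0 0 0 0")

```text
t: 8.12
tcp_pos: [0.5702, -0.1519, 0.1157]
tool_rot: [0.999, -0.041, -0.001, -0.0]
force: [-0.4, -0.3, -3.2]
finger_gap: 0.718
gripper_force: 49.9
```

```bash
python3 - <<'E'
from h import *
s=snap('wrist','w2'); print(s['eye'])
st=readout.sense();print(st['t'],st['tcp_pos'],R.from_quat(st['tool_rot']).as_matrix().round(4),st['q'],st['force'])
E
```

```text
[ 0.64445275 -0.15914907  0.25033384]
8.1667 [ 0.5702751  -0.15194469  0.11579462] [[ 9.966e-01 -8.260e-02 -7.000e-04]
 [-8.260e-02 -9.966e-01  4.000e-04]
 [-8.000e-04 -3.000e-04 -1.000e+00]] [-4.49614907e-01  6.45240640e-01  1.62503619e+00  3.91451793e-05
  8.72152406e-01  1.20384152e+00] [ 0.25515954 -0.46377281 -1.91929118]
```

View pics/w2.png

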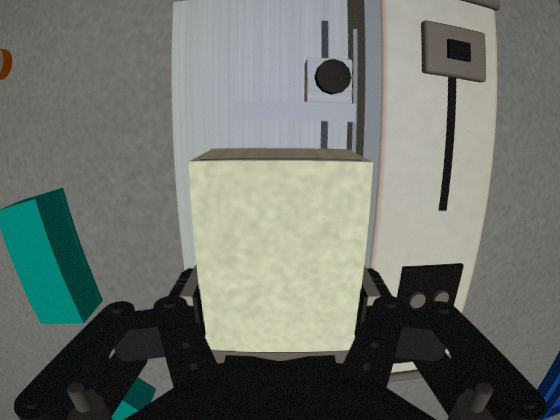

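The carton is held square, with the bed's left edge running from (173,2) to (184,240). The stop plate is a band at about v 101–121, u 235–355, with the fence top edge at about u 365–380. I'll refine the edges.

```bash
python3 - <<'E'
from h import *
s=dict(np.load('pics/w2.npz'));g=s['pixels'].mean(2)
o=np.array([.5837,-.2017]);a=-.0822;B=np.array([[np.cos(a),np.sin(a)],[-np.sin(a),np.cos(a)]])
f=lambda u,v,z:(B@(onz(s,u,v,z,True)[:2]-o)).round(4)
print('col260-300 rows85-148',g[85:148,255:298].mean(1).round(0).astype(int).tolist())
print('row111 u225-250',g[104:118,225:250].mean(0).round(0).astype(int).tolist())
print('row135 u340-395',g[130:140,340:395].mean(0).round(0).astype(int).tolist())
for v in(10,60,110,160,210):
    u=165+np.argmax(np.abs(np.gradient(cv2.GaussianBlur(g,(5,5),0)[v-3:v+4,165:200].mean(0))));print('bed edge',u,v,f(u,v,.012))
for v in(101,121,145):print(v,f(275,v,.0425),f(275,v,.012))
print(f(235,111,.0425))
for u in(347,358,366,372,381):print(u,f(u,135,.012),f(u,135,.062))
im=s['pixels'][40:160,220:400,::-1];im=cv2.resize(im,None,fx=4,fy=4,interpolation=2);cv2.imwrite('pics/c2.png',cv2.convertScaleAbs(im,alpha=1.4,beta=-100))
E
```

```text
col260-300 rows85-148 [169, 169, 169, 169, 170, 169, 169, 169, 169, 170, 170, 169, 169, 170, 169, 169, 169, 167, 167, 167, 167, 167, 167, 167, 167, 167, 168, 167, 167, 167, 167, 167, 167, 167, 168, 169, 169, 169, 169, 169, 169, 169, 169, 169, 169, 169, 169, 169, 169, 169, 169, 169, 169, 169, 169, 169, 169, 169, 169, 169, 169, 169, 157]
row111 u225-250 [170, 170, 165, 163, 165, 166, 168, 168, 166, 166, 166, 166, 166, 165, 166, 167, 166, 166, 165, 166, 166, 166, 166, 166, 167]
row135 u340-395 [166, 167, 169, 168, 167, 166, 160, 71, 56, 57, 57, 63, 110, 135, 135, 133, 87, 58, 56, 57, 58, 59, 56, 72, 118, 133, 135, 133, 134, 134, 133, 133, 134, 134, 133, 134, 133, 133, 134, 132, 112, 123, 143, 152, 159, 164, 169, 174, 174, 175, 175, 175, 176, 175, 175]
bed edge 173 10 [0.1429 0.1276]
bed edge 171 60 [0.1024 0.1282]
bed edge 172 110 [0.0639 0.1279]
bed edge 174 160 [0.0256 0.128 ]
bed edge 178 210 [-0.0142  0.1278]
101 [0.0663 0.0503] [0.0677 0.0507]
121 [0.0535 0.0503] [0.053  0.0508]
145 [0.0381 0.0504] [0.0354 0.0508]
[0.0603 0.0757]
347 [ 0.0435 -0.0023] [0.0464 0.0081]
358 [ 0.0438 -0.0107] [0.0466 0.0015]
366 [ 0.0441 -0.0169] [ 0.0468 -0.0034]
372 [ 0.0443 -0.0216] [ 0.0469 -0.0071]
381 [ 0.0446 -0.0287] [ 0.0472 -0.0127]
```

View pics/c2.png

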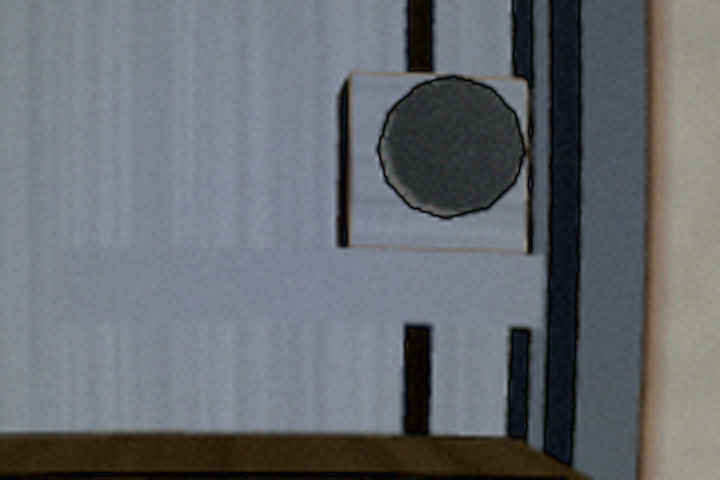

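send_rows(commands="50 0 -.4 .3 0;50 0 -.38 .6 0;50 0 0 .7 0;50 0 0 .7 0;50 0 0 .7 0;50 0 0 .6 0;50 0 0 .4 0;50 0 0 .3 0;50 0 0 .15 0;50 0 0 0 0;50 0 0 0 0")

```text
t: 9.08
tcp_pos: [0.5721, -0.1368, 0.0273]
tool_rot: [0.999, -0.042, 0.0, 0.0]
force: [-0.0, 0.4, -2.9]
finger_gap: 0.72
gripper_force: 49.9
```

send_rows(commands="50 0 0 .06 0;50 0 0 .05 0;50 0 0 0 0;50 0 0 0 0")

```text
t: 9.42
tcp_pos: [0.5719, -0.1367, 0.0252]
tool_rot: [0.999, -0.042, 0.0, 0.0]
force: [-0.5, -0.6, -1.9]
finger_gap: 0.719
gripper_force: 49.9
```

send_rows(commands="50 .1 0 .04 0;50 .1 0 0 0;50 .1 0 0 0;50 .1 0 0 0;50 .05 0 0 0;50 0 0 0 0;50 0 0 0 0")

```text
t: 10.0
tcp_pos: [0.5807, -0.1374, 0.025]
tool_rot: [0.999, -0.042, -0.0, 0.0]
force: [-2.4, 1.3, 5.9]
finger_gap: 0.723
gripper_force: 50.8
```

send_rows(commands="50 .05 0 0 0;50 .05 0 0 0;50 .05 0 0 0;50 0 0 0 0")

```text
t: 10.33
tcp_pos: [0.5831, -0.1375, 0.025]
tool_rot: [0.999, -0.042, -0.001, -0.0]
force: [-4.3, -0.4, 7.2]
finger_gap: 0.718
gripper_force: 51.1
```

send_rows(commands="50 .05 0 0 0;50 0 0 0 0")

```text
t: 10.5
tcp_pos: [0.5831, -0.1376, 0.025]
tool_rot: [0.999, -0.042, -0.002, -0.0]
force: [-6.6, -1.0, 7.7]
finger_gap: 0.716
gripper_force: 51.3
```

send_rows(commands="50 .05 0 0 0;50 .05 0 0 0;50 0 0 0 0;50 0 0 0 0")

```text
t: 10.83
tcp_pos: [0.5831, -0.1375, 0.0251]
tool_rot: [0.999, -0.042, -0.004, -0.0]
force: [-11.8, -1.4, 11.1]
finger_gap: 0.72
gripper_force: 51.7
```

send_rows(commands="50 -.1 0 0 0;77 0 0 0 0;77 0 0 0 0;77 0 0 0 0;77 0 0 0 0;77 0 0 0 0;77 0 0 -.3 0;77 0 0 -.7 0;77 0 0 -.8 0;77 0 0 -.8 0;77 0 0 -.8 0;77 0 0 -.6 0;77 0 0 0 0;77 0 0 0 0")

```text
t: 12.0
tcp_pos: [0.5852, -0.1379, 0.1048]
tool_rot: [0.999, -0.042, 0.001, 0.0]
force: [-0.4, 1.0, 0.4]
finger_gap: 0.903
gripper_force: 0.0
```

```bash
python3 - <<'E'
from h import *
s=snap('wrist','w3'); st=readout.sense();print(st['t'],st['tcp_pos'],st['force'])
E
```

```text
12.05 [ 0.58455143 -0.13762019  0.10397986] [-0.02082386  0.60570522 -0.75640104]
```

View pics/w3.png

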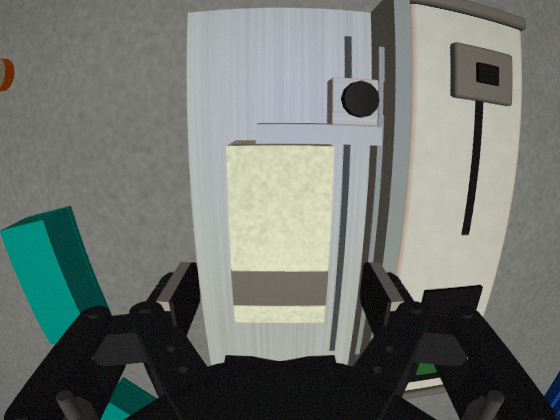

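The carton's end is up to the stop (v≈143), flat and square, about 35 mm off the fence. Next I move outside it and turn the finger line along the fence.

send_rows(commands="60 0 -.6 0 0;40 0 -.9 0 0;40 0 -.9 0 0;40 0 -.7 0 0;40 0 -.25 0 -.8;40 0 0 0 -1;40 0 0 0 -1;40 0 0 0 -1;40 0 0 0 -1;40 0 0 0 -1;40 0 0 0 -1;40 0 0 0 -1;40 0 0 0 -1;40 0 0 0 -1;40 0 0 0 -1;40 0 0 0 -1;40 0 0 0 -1;40 0 0 0 -1;40 0 0 0 -1;40 0 0 0 -1")

```text
t: 13.72
tcp_pos: [0.5898, -0.0699, 0.1032]
tool_rot: [0.872, 0.49, -0.001, -0.001]
force: [-0.1, 0.4, -1.0]
finger_gap: 0.468
gripper_force: 0.0
```

send_rows(commands="40 0 0 0 -1;40 0 0 0 -1;40 0 0 0 -1;40 0 0 0 -1;40 0 0 0 -1;40 0 0 0 -1;40 0 0 0 -.7;40 0 0 0 0;40 0 0 0 0;40 0 0 0 0")

```text
t: 14.55
tcp_pos: [0.5902, -0.0705, 0.1036]
tool_rot: [0.736, 0.677, -0.0, -0.0]
force: [0.4, -0.0, -0.1]
finger_gap: 0.465
gripper_force: 0.0
```

```bash
cat >> h.py <<'E'
def bed():
    st=readout.sense();M=R.from_quat(st['tool_rot']).as_matrix();a=-.0822
    B=np.array([[np.cos(a),np.sin(a)],[-np.sin(a),np.cos(a)]])
    print(st['t'],'bed xy',B@(st['tcp_pos'][:2]-[.5835,-.2037]),'z',st['tcp_pos'][2],'yaw tool y',np.arctan2(M[1,1],M[0,1]),'F bed',B@st['force'][:2],st['force'][2],'gap',st['finger_gap'],st['q'][5])
E
python3 -c "
from h import *
bed()"
```

```text
14.55 bed xy [-0.00430812  0.13331689] z 0.1036477586841009 yaw tool y -0.08447476407031838 F bed [0.44462513 0.01549934] -0.0855804733731544 gap 0.46540144112582954 -0.22227119491620795
```

send_rows(commands="40 0 0 .5 0;40 0 0 .8 0;40 0 0 .8 0;40 0 0 .8 0;40 0 0 .5 0;40 0 0 .28 0;40 0 0 0 0;40 -.5 0 0 0;40 -.3 0 0 0;40 -.2 0 0 0;40 -.15 0 0 0;40 -.15 0 0 0;40 -.15 0 0 0;40 0 0 0 0")

```text
t: 15.72
tcp_pos: [0.5881, -0.1005, 0.0309]
tool_rot: [0.736, 0.677, 0.0, 0.0]
force: [0.0, 0.0, 0.2]
finger_gap: 0.467
gripper_force: 0.0
```

send_rows(commands="40 -.15 0 0 0;40 -.15 0 0 0;40 -.15 0 0 0;40 -.15 0 0 0;40 -.15 0 0 0;40 -.15 0 0 0;40 -.1 0 0 0;40 0 0 0 0")

```text
t: 16.38
tcp_pos: [0.5863, -0.1205, 0.0304]
tool_rot: [0.736, 0.677, -0.0, 0.0]
force: [-0.1, -0.2, -0.7]
finger_gap: 0.467
gripper_force: 0.0
```

```bash
python3 -c "
from h import *
bed()"
```

```text
16.3833 bed xy [-0.00406941  0.08309843] z 0.030409790820111977 yaw tool y -0.08406945786103139 F bed [-0.12714286 -0.16707317] -0.7109122024657507 gap 0.4669264889896305 -0.3045418654284545
```

send_rows(commands="40 -.1 0 0 0;40 -.1 0 0 0;40 -.1 0 0 0;40 -.1 0 0 0;40 0 0 0 0;40 0 0 0 0")

```text
t: 16.88
tcp_pos: [0.5857, -0.1282, 0.0305]
tool_rot: [0.736, 0.677, -0.0, 0.0]
force: [-0.2, 0.2, -0.8]
finger_gap: 0.463
gripper_force: 0.0
```

```bash
python3 - <<'E'
from h import *
bed(); snap('wrist','w4'); snap('side','s4')
a=cv2.imread('pics/w4.png');b=cv2.imread('pics/s4.png')
cv2.imwrite('pics/c4.png',np.hstack([cv2.resize(a,(400,300)),cv2.resize(b[260:410,200:400],(400,300))]))
E
```

```text
16.8833 bed xy [-0.00403755  0.07538914] z 0.03045960540829465 yaw tool y -0.0838368449339682 F bed [-0.18238649  0.17436247] -0.7845532020334125 gap 0.4628261640799564 -0.3173295160773665
```

View pics/c4.png

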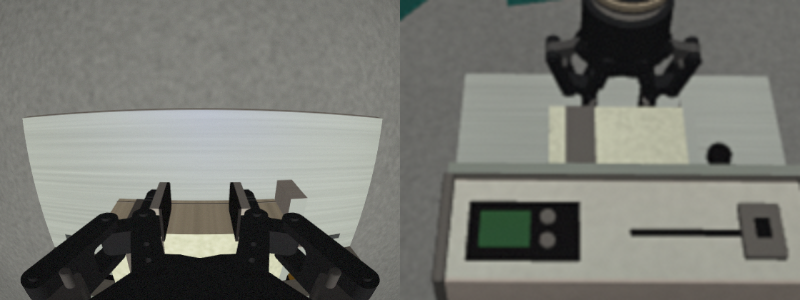

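The carton is moving with the fingers and is almost at the fence, still up to the stop. I'll push gently until the fence carries it.

send_rows(commands="40 -.05 0 0 0;40 -.05 0 0 0;40 -.05 0 0 0;40 0 0 0 0")

```text
t: 17.32
tcp_pos: [0.5854, -0.1292, 0.0305]
tool_rot: [0.736, 0.677, 0.001, -0.001]
force: [1.3, 6.6, 0.4]
finger_gap: 0.468
gripper_force: 3.0
```

send_rows(commands="40 -.05 0 0 0;40 -.05 0 0 0;40 -.05 0 0 0;40 0 0 0 0")

```text
t: 17.65
tcp_pos: [0.5854, -0.1293, 0.0305]
tool_rot: [0.737, 0.676, 0.002, -0.002]
force: [4.3, 14.5, 1.4]
finger_gap: 0.47
gripper_force: 7.6
```

send_rows(commands="40 -.04 .04 .05 0;40 -.04 .04 .05 0;40 0 0 .05 0;40 0 0 0 0;40 0 0 0 0")

```text
t: 18.07
tcp_pos: [0.5858, -0.1293, 0.0286]
tool_rot: [0.737, 0.676, 0.002, -0.004]
force: [2.1, 18.9, 10.9]
finger_gap: 0.465
gripper_force: 9.8
```

```bash
python3 -c "
from h import *
bed()"
```

```text
18.0667 bed xy [-0.00382403  0.07436496] z 0.0286314730623781 yaw tool y -0.08499666702083576 F bed [ 0.51442277 18.96913633] 10.918273955546967 gap 0.4654439808451175 -0.3290416153716648
```

send_rows(commands="40 0 0 0 0;40 0 0 0 0;40 0 0 0 0;40 0 0 0 0;40 0 0 0 0;40 0 0 0 0;40 0 0 0 0;40 0 0 0 0;40 0 0 0 0;40 0 0 0 0;40 0 0 0 0;40 0 0 0 0")

```text
t: 19.07
tcp_pos: [0.5858, -0.1293, 0.0286]
tool_rot: [0.736, 0.676, 0.002, -0.004]
force: [1.4, 19.6, 10.5]
finger_gap: 0.471
gripper_force: 9.8
```

```bash
python3 - <<'E'
from h import *
bed(); snap('side','s5'); snap('scene','c5')
a=cv2.imread('pics/c5.png');b=cv2.imread('pics/s5.png')
cv2.imwrite('pics/c6.png',np.hstack([cv2.resize(a[130:280,10:210],(400,300),interpolation=2),cv2.resize(b[280:390,215:395],(400,300),interpolation=2)]))
E
```

```text
19.0667 bed xy [-0.00380257  0.07434885] z 0.028643975027221196 yaw tool y -0.08492936883595567 F bed [-0.2249957  19.60305652] 10.48041019003971 gap 0.4708096717950155 -0.32909964213509413
```

View pics/c6.png

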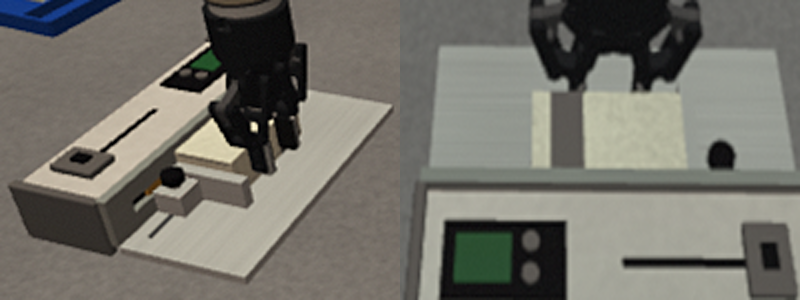

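```bash
python3 - <<'E'
from h import *
s=dict(np.load('pics/s5.npz'));g=s['pixels'].mean(2);a=-.0822
B=np.array([[np.cos(a),np.sin(a)],[-np.sin(a),np.cos(a)]])
f=lambda u,v,z:(B@(onz(s,u,v,z)[:2]-[.5835,-.2037])).round(4)
c=s['pixels'].astype(int);d=(c[:,:,0]-c[:,:,2])
for v in(320,328,335):
    r=d[v-2:v+3,255:365].mean(0);e=np.gradient(r);l=255+np.argmax(e[:40]);h=255+60+np.argmin(e[60:]);print(v,l,h,f(l,v,.054),f(h,v,.054))
r=d[300:330,300:328].mean(1);v=300+np.argmax(np.gradient(r));print('outer top edge',v,f(300,v,.054),f(330,v,.054))
print('stop',f(339,312.5,.0425))
E
```

```text
320 274 341 [-0.0673  0.0489] [0.0522 0.0498]
328 274 342 [-0.0671  0.0324] [0.0523 0.0332]
335 274 343 [-0.067   0.0183] [0.0526 0.0191]
outer top edge 313 [-0.0205  0.0641] [0.0338 0.0645]
stop [0.0521 0.0738]
```

The carton's end is at the stop to within about 1 mm, its long side is on the fence, and it is pressed with a steady 19.6 N towards the fence and 10.5 N down. I'm handing in.

```bash
python3 -c "
from station import sign_off
print(sign_off())"
```

```text
the job is handed in; nothing more can be done
None
```

I handed the job in with the carton flat on the bed, its long side on the fence and its end within about 1 mm of the stop, still pressed at about 10 N down and 20 N (not the 15 N asked) towards the fence; no verdict came back.

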